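# Slide the clipboard out over the bench edge for pick-up

### The job

Slide the clipboard over the worktop toward its front edge (the edge nearest the robot) until about 5 cm of the clipless end sticks out past the edge, with the board square to that edge, so that a gloved hand can take it from there. Push or drag it with the fingertips and keep it flat on the worktop, without lifting it. Let the timer ride along on it untouched, and leave everything else on the worktop where it is.

Things in the scene. Friction and masses are not known exactly. Their poses are not given: they have to be found in the camera images.
- clipboard: Clipboard with white sheet, lying flat, 215 mm (own x) by 155 mm (own y), board 3 mm thick, 0.15 to 0.31 kg. Origin: centre of its underside; own +x points to the clip end, away from the robot. The rigid clip spans x +71 to +89, y -35 to +35 mm, solid to 8 mm above the worktop (looks higher, to 16). Behind it, x +89 to +108 mm, the board is bare.
- clipboard_front (a point): Middle of the short end of the clipboard without the clip (own x = -107.5 mm, mid-thickness): the end that must stick out past the worktop edge.
- clip_back (a point): Middle of the back face of the clip, at the height of the board's top face (own x = +89 mm, y = 0). The face is upright and rises 5 mm above the board. A fingertip brought down just behind it, a little above the bare board, can push on it toward the worktop edge; on the clip's side faces it can swing the board round.
- bench_timer: Grey-white digital timer with three keys, 62 x 66 x 20 mm, mass about 0.055 kg, lying loose on the sheet, its middle on the half of the board away from the clip, at least 30 mm clear of the clip. Origin at the centre of its underside.
- worktop: Fixed dark blue worktop, top at z = 0, standing turned in the room: own +x points away from the robot at right angles to its front edge, own y along the edge. Origin 316 mm behind the front edge (the edge is own x = -316 mm) and 32 mm below the top face. Nothing lies under the board beyond the edge. A tall instrument stands at the back, over 350 mm from the edge.
- sample_bottle: Open white wide-mouth bottle with a purple band, 70 mm across, 148 mm tall, standing. Bystander. Origin at the centre of its underside.
- bottle_cap: White screw cap, 63 mm across, 31 mm tall. Bystander. Origin at the centre of its underside.
- cell_a: Clear square sample cell, 28 x 28 x 66 mm, standing. Bystander. Origin at the centre of its underside.
- cell_b: Clear square sample cell, 28 x 28 x 66 mm, standing. Bystander. Origin at the centre of its underside.
- snips: Small snips with red handles, 125 x 46 x 12 mm, lying flat. Bystander. Origin at the centre of its underside.
- lab_marker: White marker pen with red cap, 17 x 135 x 16 mm, lying. Bystander. Origin at the centre of its underside.
Mind the look-alikes: they are no part of the job. Leave any pink look-alike of the bench_timer alone.

How it is judged:
At the end, for the whole second after the job is handed in: The middle of the clipless end is 38 to 62 mm out past the front edge, the board within 0.10 rad (6 degrees) of square to the edge, flat on the worktop and at rest; the timer still lies flat and at rest on the board; each of the six bystanders is within 15 mm of where it began (x of clipboard_front in the frame of worktop between -0.378 and -0.354 m and angle between the x axis of clipboard and the x axis of worktop, either way round below 0.1 rad and angle between clipboard's own z axis and vertical below 0.03 rad and height (world z) of clipboard between -0.004 and 0.004 m and linear speed of each of clipboard, bench_timer below 0.01 m/s and z of bench_timer in the frame of clipboard between 0 and 0.008 m and angle between bench_timer's own z axis and vertical below 0.1 rad and distance of each of sample_bottle, bottle_cap, cell_a, cell_b, snips, lab_marker from where it was at the start of the episode below 0.015 m); the robot touches nothing.
It fails at once if the clipboard is lifted (over 12 mm) or tipped (over 0.12 rad) (height (world z) of clipboard above 0.012 m or angle between clipboard's own z axis and vertical above 0.12 rad).
It fails at once if the robot touches the timer (contact force between any of the fingers, the arm and bench_timer above 1 N).
It fails at once if a bystander is moved more than 15 mm (distance of any of sample_bottle, bottle_cap, cell_a, cell_b, snips, lab_marker from where it was at the start of the episode above 0.015 m).
It also fails if it takes over 54 s, if anything falls off the work surface, if the arm or the gripper's body presses on something with over 40 N, if the wrist force passes 120 N, or if a joint passes its speed limit or range.

### The arm

A 6-joint arm with a two-finger parallel gripper is mounted at the origin on a cart in front of the work surface, level with it; the furniture and walls round the work are solid. World frame = base frame: x ahead of the robot, y to its left, z up, the work surface at z = 0. Lengths are in m, angles in rad, forces in N, time in s.
With the tool pointing down it reaches from about 0.35 to 0.975 m from the base axis. Payload 4.9 kg.
Tool frame: the origin (TCP) lies on the centre line of the jaws, within the pads' length; the fingertips stand 14 mm ahead of it and the grasp point (between the pads) lies 5 mm behind it (manip.nose_length is the distance from the TCP to the fingertips, in m); z points along the fingers, y is the line along which they close (so a half turn about z gives the same grasp; the last joint's range is limited). The gripper opens to 85 mm and grips with 20 to 120 N. Pads are 22 mm wide; open, the fingers measure 114 mm over their backs; the gripper's body (76 mm by 85 mm) begins 54 mm behind the grasp point. The pads swing forward as they close: fully open they stand 13 mm farther back than shut.
Start: joints at [-1.235, 0.053, 1.613, -0, 1.476, -0.119], TCP at [0.275, -0.561, 0.245] pointing down, gripper open.
Joint ranges: [-3.01, 3.01], [-1.01, 2.22], [0.06, 2.58], [-1.02, 4.17], [0.09, 2.62], [-3.14, 3.14]. Speed limits (rad/s): [2.57, 2.57, 3.14, 3.14, 3.14, 3.14].

### API

Orientations are given as a unit quaternion [w, x, y, z].
In Python, from plant import manip, imaging gives the robot as it stands.
- The arm moves only by the tool play_rows, never from a script. Its argument "commands" is a list of rows, each a list of 6 numbers: the shift along the tool's x, y, z in mm, then the turn, a rotation vector about the tool's x, y, z in degrees. A call has 1 to 5 rows; each row shifts and turns the commanded pose from where the row before left it, along the tool's axes as they then stand; what a row does not reach is not made up. A row lasts 1/12 s, in which the tool goes at most 41.7 mm and 7.16 degrees, less where a joint would pass 70% of its speed; a pose out of reach is approached as far as the arm can. A call is refused whole if a number of a shift passes 41.7 or a number of a turn 7.16, either way. A call with a gripper value outside its range is refused whole. "hand" is the finger opening in mm, from 0 to 85.4, set as the call begins (left out, the last holds). The fingers move at their own pace and stop on an object; the grip force is fixed at half the most. Time passes only in rows, so rows that do not move let the fingers close. It gives the time, the measured TCP pose, the force, the opening and the grip force at its end, in the units of the state.
- manip.state(): the state, without advancing time (a new reading comes with each control period).
- imaging.grab_frame(name): name is "side" or "top" or "wrist"; returns a dict with "image" (384x512x3 uint8, red, green, blue), "fx", "fy", "cx", "cy" (pixels), "R" (3x3) and "t" (3): a world point X has camera coordinates R X + t; the wrist camera has in their place "mount" (4x4, takes a point from camera to tool coordinates, whose origin is the TCP and whose axes are the flange's). Camera axes: x right, y down, z forward; pixel columns grow to the right and rows downward; lengths in m; the calibration is good to about 2 mm. A picture is of the moment at which its call begins: read the wrist's pose just before it. There is no depth.
- manip.job_done(): hands the job in; it is judged then, once.
The state is a dict: "time": time; "joint_pos": joint angles; "joint_vel": joint speeds; "joint_efforts": joint torques, N m; "tool_pos": TCP position; "tool_rot": TCP orientation; "contact_force": force on the tool from outside, world axes, zero at the start; "ft_torque": the same for the moment, N m; "gripper_width": opening from 0.0 (shut) to 1.0 (fully open); "grasp_force": force on a finger pad.
Only numpy, scipy, OpenCV 4.12 (cv2) and the standard library are available. Lean on these libraries where they do the work, as an engineer would, in place of code of your own. Each camera call takes 0.05 s, during which the arm holds its last target. There are 200 camera calls.

## Working session

There is one attempt and no reset: what is moved stays moved. The work goes in short steps, Python scripts to look and compute and a tool call to move; the robot and the scene stay as the last step left them, time stands still between calls to the robot, and variables do not carry over. Pictures are saved under pics/ and viewed, at most 10 in all, crops included, and the job is handed in when it is done.

Besides the shell and the picture viewer there is one more tool, called after ">>>" as name([rows], argument=value, ...), one row to a line, values as JSON. play_rows: Moves the arm, as the interface text tells. Its arguments: {"type":"object","properties":{"commands":{"type":"array","items":{"type":"array","items":{"type":"number"}}},"hand":{"type":"number"}},"required":["commands"]}

```bash
mkdir -p pics; ls
python3 - <<'E'
from plant import manip, imaging
import cv2,pickle
d={}
for n in("top","side"):
    f=imaging.grab_frame(n);d[n]=f
    cv2.imwrite(f"pics/{n}0.png",f["image"][:,:,::-1])
    print(n,f["fx"],f["cx"],f["cy"],f["R"],f["t"])
pickle.dump(d,open("f0.pkl","wb"))
print(manip.state(),manip.nose_length)
E
```

```text
pics
top 444.8593536795679 252.64650043286917 193.84917467406697 [[ 0.00187913 -0.99999196 -0.00354185]
 [-0.99457527 -0.00150056 -0.10400856]
 [ 0.10400241  0.00371809 -0.9945701 ]] [-0.07934198  0.45666417  1.22882283]
side 460.6140943356541 256.53829537394137 198.40867910618363 [[ 0.91979197 -0.39166285 -0.02414432]
 [-0.23611583 -0.50325788 -0.83125256]
 [ 0.31341993  0.77028028 -0.55537036]] [-0.45623352  0.08406961  1.39979414]
{'time': 0.1, 'joint_pos': array([-1.23499968e+00,  5.33055062e-02,  1.61417837e+00, -1.47422994e-05,
        1.47601915e+00, -1.18993072e-01]), 'joint_vel': array([ 0.00100876, -0.00188585, -0.00346074,  0.00241377,  0.00142535,
       -0.00030648]), 'joint_efforts': array([-2.69697175e-04, -3.94908035e+01, -3.71361887e+01, -2.25852345e-04,
        3.90049769e-03, -8.69150767e-06]), 'tool_pos': array([ 0.27436341, -0.56094557,  0.2441639 ]), 'tool_rot': array([-9.48785984e-04,  9.74256400e-01,  2.25440800e-01, -1.10635584e-04]), 'contact_force': array([ 0.70241082, -0.10070502,  0.32550041]), 'ft_torque': array([-0.00760307, -0.00316143, -0.014823  ]), 'grasp_force': 0.0, 'gripper_width': 1.005669953242238} 0.014
```

View pics/top0.png

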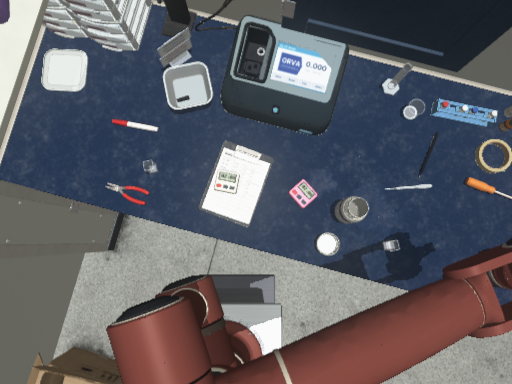

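View pics/side0.png

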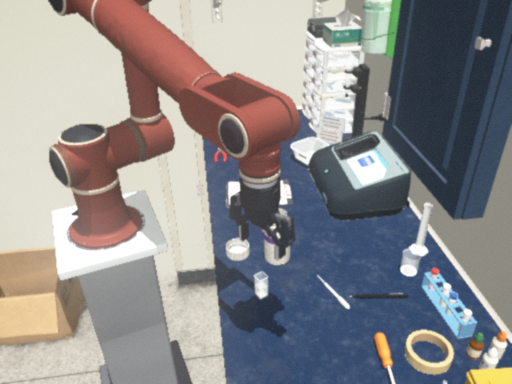

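The top view shows the clipboard at about (237,183) with a grey-white timer on it at (228,180). The pink look-alike is separate, at (303,193). The front edge runs from about (0,183) to (400,290). The side view shows the arm hiding the board. Next I'll measure and enlarge the area.

```bash
cat > h.py <<'E'
import numpy as np,cv2
def ray(f,u,v,z):
    R,t=np.array(f["R"]),np.array(f["t"]);c=-R.T@t
    d=R.T@np.array([(u-f["cx"])/f["fx"],(v-f["cy"])/f["fy"],1.]);return c+d*(z-c[2])/d[2]
def proj(f,X):
    p=np.array(f["R"])@X+f["t"];return f["fx"]*p[0]/p[2]+f["cx"],f["fy"]*p[1]/p[2]+f["cy"]
def board(f,box=(185,130,285,240)):
    im=f["image"];hsv=cv2.cvtColor(im,cv2.COLOR_RGB2HSV)
    m=((hsv[...,2]>125)&(hsv[...,1]<110)).astype(np.uint8)
    k=np.zeros_like(m);x0,y0,x1,y1=box;k[y0:y1,x0:x1]=m[y0:y1,x0:x1]
    k=cv2.morphologyEx(k,cv2.MORPH_OPEN,np.ones((3,3)))
    c=max(cv2.findContours(k,0,2)[0],key=cv2.contourArea)
    P=np.array([ray(f,u,v,.003)[:2] for u,v in c[:,0]]).astype(np.float32)
    return c,cv2.minAreaRect(P)
def edge(f,cols):
    # last blue-worktop row in given columns
    hsv=cv2.cvtColor(f["image"],cv2.COLOR_RGB2HSV);pts=[]
    b=(hsv[...,0]>100)&(hsv[...,0]<130)&(hsv[...,1]>110)
    for u in cols:
        r=np.where(b[:330,u])[0]
        if len(r): pts.append(ray(f,u,r.max()+.5,0)[:2])
    P=np.array(pts,np.float32)
    l=cv2.fitLine(P,cv2.DIST_HUBER,0,.001,.001).ravel()
    n=np.array([-l[1],l[0]]);res=(P-l[2:])@n
    ok=abs(res)<.006;l=cv2.fitLine(P[ok],cv2.DIST_L2,0,.001,.001).ravel()
    return l,ok.sum(),len(P),((P[ok]-l[2:])@np.array([-l[1],l[0]])).std()
E
python3 - <<'E'
import pickle,cv2;from h import *
f=pickle.load(open("f0.pkl","rb"))["top"]
c,r=board(f);print("rect",r,cv2.boxPoints(r).round(3).tolist())
for cols in (range(130,235,3),range(215,330,3),range(130,330,3)):print("edge",edge(f,cols), )
for n,u,v,z in(("bottle",352,210,.07),("cap",328,244,.03),("pink",303,193,.02),("cellA",150,167,.06),("snips",128,193,0),("marker",135,125,0),("instr",222,100,0),("instr r",330,130,0)):print(n,ray(f,u,v,z).round(3))
im=cv2.resize(f["image"][120:300,110:370,::-1],None,fx=3,fy=3,interpolation=2)
for u,v in c[:,0][::2]:cv2.circle(im,(int((u-110+.5)*3),int((v-120+.5)*3)),1,(0,255,0),-1)
cv2.imwrite("pics/crop0.png",im)
E
```

```text
rect ((0.4926500916481018, -0.03431542217731476), (0.14733147621154785, 0.20931895077228546), 70.03015899658203) [[0.36899998784065247, -0.06800000369548798], [0.5659999847412109, -0.13899999856948853], [0.6159999966621399, -0.0010000000474974513], [0.4189999997615814, 0.07100000232458115]]
edge (array([ 0.91650325, -0.40002722,  0.65360093,  0.0885435 ], dtype=float32), np.int64(8), 35, np.float32(0.002680503))
edge (array([ 0.9101882 ,  0.414195  ,  0.51803815, -0.23329201], dtype=float32), np.int64(6), 27, np.float32(0.0017529143))
edge (array([ 0.7506974 , -0.6606462 ,  0.619802  ,  0.01379763], dtype=float32), np.int64(2), 53, np.float32(7.450581e-09))
bottle [ 0.409 -0.347  0.07 ]
cap [ 0.317 -0.287  0.03 ]
pink [ 0.46  -0.221  0.02 ]
cellA [0.527 0.204 0.06 ]
snips [0.461 0.28  0.   ]
marker [0.661 0.265 0.   ]
instr [0.736 0.012 0.   ]
instr r [ 0.646 -0.303  0.   ]
```

View pics/crop0.png

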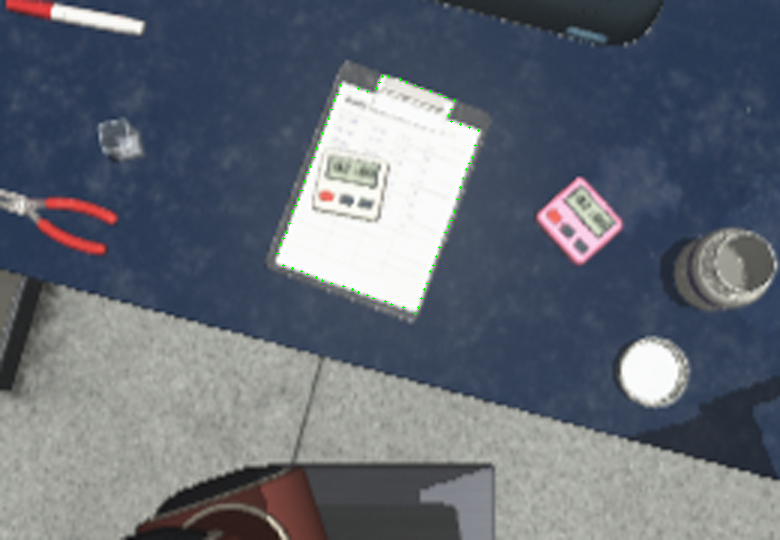

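The crop confirms the target. The grey-white timer at crop (350,185) lies on the sheet, so it is the one meant; the pink one at (580,220) is a look-alike. The mask outlines only the sheet, while the board corners sit near crop (270,263), (413,320), (491,117) and (345,62). The edge is the line from (45,281) to (640,438).

```bash
cat >> h.py <<'E'
def edge2(f,segs=((125,205),(235,320))):
    g=cv2.GaussianBlur(f["image"],(3,3),0).astype(float);s=g[...,0]-g[...,2]*.6  # red up on floor
    P=[]
    for a,b in segs:
        for u in range(a,b,2):
            v0=120+(281+(3*(u-110)-45)*157/595)/3
            r=np.arange(int(v0)-6,int(v0)+8);d=np.diff(s[r,u]);i=d.argmax()
            if 0<i<len(d)-1:
                q=d[i-1]-2*d[i]+d[i+1];o=.5*(d[i-1]-d[i+1])/q if q else 0
                P.append(ray(f,u,r[i]+.5+o,0)[:2])
    P=np.array(P,np.float32)
    for _ in range(3):
        l=cv2.fitLine(P,cv2.DIST_HUBER,0,.001,.001).ravel();n=np.array([-l[1],l[0]]);e=(P-l[2:])@n
        P=P[abs(e)<.004]
    n=n*np.sign(n[0]);return l[2:],n,len(P),e.std()
E
python3 - <<'E'
import pickle,cv2;from h import *
from plant import imaging
f=pickle.load(open("f0.pkl","rb"))["top"]
p,n,k,s=edge2(f);print("edge pt",p,"n",n,"ang",np.degrees(np.arctan2(n[1],n[0])),k,s)
C=[ray(f,110+x/3-.33,120+y/3-.33,.003)[:2] for x,y in((270,263),(413,320),(491,117),(345,62))]
print(np.round(C,4).tolist(),[np.linalg.norm(C[i]-C[(i+1)%4]).round(3) for i in range(4)])
c,r=board(f);cen=np.mean(C,0);bx=(C[2]+C[3]-C[0]-C[1]);bx/=np.linalg.norm(bx)
print("cen",cen,"ang",np.degrees(np.arctan2(bx[1],bx[0])),"sheet ang",r[2]-90,"end past edge",(cen-.1075*bx-p)@n)
K=[ray(f,110+x/3-.33,120+y/3-.33,.012)[:2] for x,y in((380,76),(453,102))];print("clip back top",K,np.linalg.norm(K[0]-K[1]))
by=np.array([-bx[1],bx[0]]);print([((k-cen)@bx,(k-cen)@by) for k in K])
print("tcp target gap8",cen+.109*bx)
print(np.array(imaging.grab_frame("wrist")["mount"]).round(3))
E
```

```text
edge pt [0.32800555 0.00750122] n [ 0.96600604 -0.25851956] ang -14.982236 83 0.0004127406
[[0.42, 0.0727], [0.3661, -0.0636], [0.5611, -0.138], [0.6148, 0.0029]] [np.float64(0.146), np.float64(0.209), np.float64(0.151), np.float64(0.207)]
cen [ 0.49053038 -0.03150422] ang -20.29660801028574 sheet ang -19.96984100341797 end past edge 0.06004571954718771
clip back top [array([ 0.59915778, -0.03136387]), array([ 0.57394678, -0.10132442])] 0.07436446404757631
[(np.float64(0.10183398010666544), np.float64(0.037812326715745616)), (np.float64(0.10245627866683649), np.float64(-0.03654953351909035))]
tcp target gap8 [ 0.59276251 -0.06931416]
[[ 0.001 -0.959 -0.282  0.072]
 [ 1.     0.001 -0.     0.   ]
 [ 0.001 -0.282  0.959 -0.129]
 [ 0.     0.     0.     1.   ]]
```

>>> play_rows([
  [0,0,0,0,0,-7.05],
  [0,0,0,0,0,-7.05],
  [0,0,0,0,0,-7.05],
  [0,0,0,0,0,-7.05],
  [0,0,0,0,0,-7.05],
], hand=30)

```text
time: 0.57
tool_pos: [0.2745, -0.5612, 0.2447]
tool_rot: [-0.0, 0.859, 0.512, 0.0]
contact_force: [0.3, 0.1, 0.3]
gripper_width: 0.358
grasp_force: 0.0
```

>>> play_rows([
  [0,0,0,0,0,-7.05],
  [0,0,0,0,0,-7.05],
  [0,0,0,0,0,-7.05],
  [0,0,0,0,0,-7.05],
  [0,0,0,0,0,-7.05],
])

```text
time: 0.98
tool_pos: [0.2744, -0.5612, 0.2448]
tool_rot: [-0.0, 0.663, 0.748, 0.0]
contact_force: [-0.2, -0.0, -0.0]
gripper_width: 0.352
grasp_force: 0.0
```

>>> play_rows([
  [0,0,0,0,0,-7.05],
  [0,0,0,0,0,-7.05],
  [0,0,0,0,0,-7.05],
  [0,0,0,0,0,-7.05],
  [0,0,0,0,0,-7.05],
])

```text
time: 1.4
tool_pos: [0.2744, -0.5612, 0.2448]
tool_rot: [-0.0, 0.406, 0.914, 0.0]
contact_force: [0.4, 1.0, -0.3]
gripper_width: 0.35
grasp_force: 0.0
```

>>> play_rows([
  [0,0,0,0,0,-7.05],
  [0,0,0,0,0,-7.05],
  [0,0,0,0,0,-7.05],
  [0,0,0,0,0,-7.05],
])

```text
time: 1.73
tool_pos: [0.2745, -0.5612, 0.2448]
tool_rot: [-0.0, 0.171, 0.985, 0.0]
contact_force: [-0.0, -0.5, -0.3]
gripper_width: 0.353
grasp_force: 0.0
```

>>> play_rows([
  [-9.6,38.1,0,0,0,0],
  [-9.6,38.1,0,0,0,0],
  [-9.6,38.1,0,0,0,0],
  [-9.6,38.1,0,0,0,0],
  [-9.6,38.1,0,0,0,0],
])

```text
time: 2.15
tool_pos: [0.3853, -0.3971, 0.2449]
tool_rot: [-0.0, 0.174, 0.985, 0.0]
contact_force: [0.2, -0.0, -0.2]
gripper_width: 0.354
grasp_force: 0.0
```

>>> play_rows([
  [-9.6,38.1,0,0,0,0],
  [-9.6,38.1,0,0,0,0],
  [-9.6,38.1,0,0,0,0],
  [-9.6,38.1,0,0,0,0],
  [-9.6,38.1,0,0,0,0],
])

```text
time: 2.57
tool_pos: [0.4956, -0.2343, 0.2451]
tool_rot: [-0.0, 0.174, 0.985, 0.0]
contact_force: [1.2, -0.2, 0.0]
gripper_width: 0.353
grasp_force: 0.0
```

>>> play_rows([
  [-9.6,38.1,0,0,0,0],
  [-9.6,38.1,0,0,0,0],
  [-9.6,38.1,0,0,0,0],
  [-9.6,38.1,0,0,0,0],
  [-9.6,38.1,0,0,0,0],
])

```text
time: 2.98
tool_pos: [0.6059, -0.0717, 0.245]
tool_rot: [-0.0, 0.174, 0.985, -0.0]
contact_force: [1.0, -0.2, 0.7]
gripper_width: 0.35
grasp_force: 0.0
```

>>> play_rows([
  [0,0,20,0,0,0],
  [0,0,20,0,0,0],
  [0,0,10,0,0,0],
  [0,0,0,0,0,0],
  [0,0,0,0,0,0],
])

```text
time: 3.4
tool_pos: [0.6047, -0.0738, 0.1945]
tool_rot: [-0.001, 0.174, 0.985, 0.0]
contact_force: [0.6, 0.7, 0.1]
gripper_width: 0.352
grasp_force: 0.0
```

Run:
```python
from plant import manip, imaging
import cv2,pickle
s=manip.state();f=imaging.grab_frame("wrist");pickle.dump((s,f),open("w1.pkl","wb"))
print(s["tool_pos"],s["tool_rot"],s["contact_force"])
cv2.imwrite("pics/w1.png",f["image"][:,:,::-1])
t=imaging.grab_frame("top");cv2.imwrite("pics/t1.png",t["image"][:,:,::-1])
```

```text
[ 0.60465721 -0.07383599  0.19454614] [-9.26725541e-04  1.73849728e-01  9.84771756e-01  5.01356447e-05] [0.57677108 0.66477343 0.08337567]
```

View pics/w1.png

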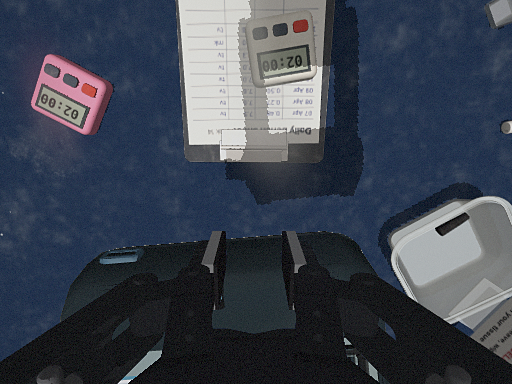

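The wrist view shows the board's back corners at about (185,162) and (325,163). The clip spans (221..287, 130..161). The fingertips are at (215,290) and (292,290), behind the board and over free worktop in front of the instrument.

```bash
cat >> h.py <<'E'
from scipy.spatial.transform import Rotation as Ro
def wcam(s,f):
    T=np.eye(4);q=s["tool_rot"];T[:3,:3]=Ro.from_quat([q[1],q[2],q[3],q[0]]).as_matrix();T[:3,3]=s["tool_pos"]
    C=np.linalg.inv(T@np.array(f["mount"]));return dict(f,R=C[:3,:3],t=C[:3,3])
E
python3 - <<'E'
import pickle;from h import *
s,f=pickle.load(open("w1.pkl","rb"));w=wcam(s,f)
A,B=ray(w,185,162,.003)[:2],ray(w,325,163,.003)[:2];d=A-B;L=np.linalg.norm(d)
# image left = world -y
by=(B-A)/L; bx=np.array([by[1],-by[0]])
if bx[0]<0:bx=-bx
print("corners",A,B,"width",L,"ang",np.degrees(np.arctan2(bx[1],bx[0])))
m=(A+B)/2;print("tcp rel to back end: along x",(s["tool_pos"][:2]-m)@bx,"lateral",(s["tool_pos"][:2]-m)@by)
for u,v,z in((221,161,.003),(287,161,.003),(221,161,.016),(254,150,.008),(254,150,.016),(254,130,.008)):print((u,v,z),(ray(w,u,v,z)[:2]-m)@bx,(ray(w,u,v,z)[:2]-m)@by)
print(ray(w,255,235,.0),"instrument low edge")
E
```

```text
corners [ 0.5648688  -0.14107133] [0.619659   0.00639994] width 0.15732050195723685 ang -20.381608093341846
tcp rel to back end: along x 0.01388127674466387 lateral -0.0017771096894133888
(221, 161, 0.003) -0.0014245159646182998 -0.03820180894571923
(287, 161, 0.003) -0.0019587250872862023 0.03585016198731752
(221, 161, 0.016) -0.003681778781228511 -0.03674268106363237
(254, 150, 0.008) -0.014677709370840389 -0.0012857699740594837
(254, 150, 0.016) -0.015753040150116453 -0.0013088352032763423
(254, 130, 0.008) -0.03606978162587086 -0.001451470594144692
[ 0.67681841 -0.09793958  0.        ] instrument low edge
```

>>> play_rows([
  [0,0,30,0,0,0],
  [0,0,30,0,0,0],
  [0,0,30,0,0,0],
  [0,0,30,0,0,0],
  [0,0,20,0,0,0],
])

```text
time: 3.92
tool_pos: [0.6047, -0.0741, 0.0539]
tool_rot: [-0.0, 0.174, 0.985, 0.0]
contact_force: [0.0, -0.7, -0.3]
gripper_width: 0.351
grasp_force: 0.0
```

>>> play_rows([
  [0,0,15,0,0,0],
  [0,0,9,0,0,0],
  [0,0,0,0,0,0],
  [0,0,0,0,0,0],
])

```text
time: 4.25
tool_pos: [0.606, -0.0741, 0.0324]
tool_rot: [0.001, 0.174, 0.985, -0.0]
contact_force: [0.2, 0.4, 0.6]
gripper_width: 0.352
grasp_force: 0.0
```

>>> play_rows([
  [0,0,3,0,0,0],
  [0,0,3,0,0,0],
  [0,0,2,0,0,0],
  [0,0,2,0,0,0],
  [0,0,0,0,0,0],
])

```text
time: 4.67
tool_pos: [0.6051, -0.0736, 0.0211]
tool_rot: [-0.0, 0.174, 0.985, 0.0]
contact_force: [-1.4, -0.2, -0.4]
gripper_width: 0.351
grasp_force: 0.0
```

>>> play_rows([
  [0,0,1,0,0,0],
  [0,0,1,0,0,0],
  [0,0,1,0,0,0],
  [0,0,1,0,0,0],
])

```text
time: 5.0
tool_pos: [0.6053, -0.0736, 0.0172]
tool_rot: [0.0, 0.174, 0.985, 0.0]
contact_force: [-0.0, -0.1, -0.1]
gripper_width: 0.35
grasp_force: 0.0
```

>>> play_rows([
  [0,0,1,0,0,0],
  [0,0,1,0,0,0],
  [0,0,0,0,0,0],
])

```text
time: 5.25
tool_pos: [0.605, -0.0736, 0.015]
tool_rot: [-0.0, 0.174, 0.985, 0.0]
contact_force: [-0.6, 0.4, -0.0]
gripper_width: 0.354
grasp_force: 0.0
```

>>> play_rows([
  [0,0,1,0,0,0],
  [0,0,1,0,0,0],
  [0,0,0,0,0,0],
])

```text
time: 5.5
tool_pos: [0.6055, -0.0737, 0.0136]
tool_rot: [0.0, 0.174, 0.985, -0.0]
contact_force: [-1.1, 0.0, 2.8]
gripper_width: 0.352
grasp_force: 1.2
```

>>> play_rows([
  [0,0,1,0,0,0],
  [0,0,1,0,0,0],
  [0,0,0,0,0,0],
])

```text
time: 5.75
tool_pos: [0.6055, -0.0737, 0.0135]
tool_rot: [-0.0, 0.173, 0.985, -0.0]
contact_force: [-6.6, 1.4, 13.3]
gripper_width: 0.349
grasp_force: 6.7
```

>>> play_rows([
  [0,0,-5,0,0,0],
  [0,0,-3,0,0,0],
  [4,0,0,0,0,0],
  [4,0,0,0,0,0],
  [4,0,0,0,0,0],
])

```text
time: 6.17
tool_pos: [0.5932, -0.0693, 0.0188]
tool_rot: [-0.0, 0.174, 0.985, 0.0]
contact_force: [-0.6, -0.1, -0.2]
gripper_width: 0.355
grasp_force: 0.0
```

>>> play_rows([
  [1,0,0,0,0,0],
  [1,0,0,0,0,0],
  [1,0,0,0,0,0],
  [1,0,0,0,0,0],
  [1,0,0,0,0,0],
])

```text
time: 6.58
tool_pos: [0.5893, -0.0678, 0.0193]
tool_rot: [0.0, 0.174, 0.985, 0.0]
contact_force: [-0.1, 0.8, -1.2]
gripper_width: 0.351
grasp_force: 0.0
```

>>> play_rows([
  [1,0,0,0,0,0],
  [1,0,0,0,0,0],
  [1,0,0,0,0,0],
  [1,0,0,0,0,0],
  [1,0,0,0,0,0],
])

```text
time: 7.0
tool_pos: [0.5845, -0.0661, 0.0193]
tool_rot: [0.0, 0.174, 0.985, 0.0]
contact_force: [-1.0, -0.1, 0.4]
gripper_width: 0.351
grasp_force: 0.0
```

Run:
```python
from plant import manip, imaging
import cv2,pickle
s=manip.state();f=imaging.grab_frame("wrist");pickle.dump((s,f),open("w2.pkl","wb"))
print(s["tool_pos"],s["contact_force"])
cv2.imwrite("pics/w2.png",f["image"][:,:,::-1])
```

```text
[ 0.58450494 -0.06605322  0.01930517] [-1.04899716 -0.10723748  0.41874196]
```

View pics/w2.png

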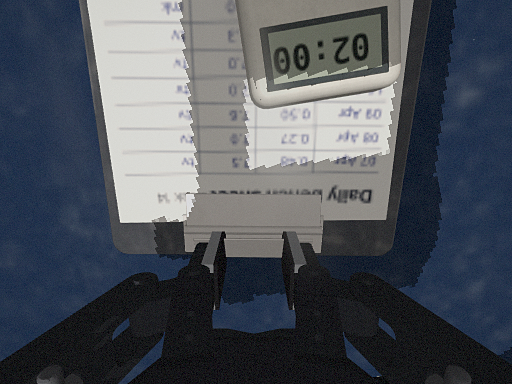

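The wrist view shows the fingertips at (215,240) and (292,240) just behind the clip and inside its width (187..322), with the timer well clear at (320,50). Next I'll push gently with a slight turn.

>>> play_rows([
  [1,0,0,0,0,0],
  [1,0,0,0,0,0],
  [1.5,0,0,0,0,0],
  [2,0,0,0,0,0],
  [2.5,0,0,0,0,0],
])

```text
time: 7.47
tool_pos: [0.5774, -0.0635, 0.0197]
tool_rot: [0.001, 0.174, 0.985, -0.0]
contact_force: [1.1, 0.4, 0.9]
gripper_width: 0.352
grasp_force: 0.8
```

>>> play_rows([
  [3,0,0,0,0,-0.5],
  [3,0,0,0,0,-0.5],
  [3,0,0,0,0,-0.5],
  [3,0,0,0,0,-0.5],
  [3,0,0,0,0,-0.5],
])

```text
time: 7.88
tool_pos: [0.5628, -0.0584, 0.0195]
tool_rot: [0.0, 0.152, 0.988, 0.0]
contact_force: [2.4, 0.4, 1.4]
gripper_width: 0.352
grasp_force: 1.2
```

>>> play_rows([
  [3,0,0,0,0,-0.5],
  [3,0,0,0,0,-0.5],
  [3,0,0,0,0,-0.5],
  [3,0,0,0,0,-0.5],
  [3,0,0,0,0,-0.5],
])

```text
time: 8.3
tool_pos: [0.5484, -0.0542, 0.0195]
tool_rot: [0.0, 0.13, 0.992, 0.0]
contact_force: [2.6, -0.3, 1.8]
gripper_width: 0.354
grasp_force: 1.5
```

>>> play_rows([
  [3,0,0,0,0,0],
  [3,0,0,0,0,0],
  [2,0,0,0,0,0],
  [1,0,0,0,0,0],
  [0,0,0,0,0,0],
])

```text
time: 8.72
tool_pos: [0.5397, -0.0519, 0.0194]
tool_rot: [-0.0, 0.13, 0.991, 0.0]
contact_force: [1.9, -0.1, 2.4]
gripper_width: 0.354
grasp_force: 1.5
```

Run:
```python
from plant import manip, imaging
import cv2,pickle
s=manip.state();f=imaging.grab_frame("top");w=imaging.grab_frame("wrist");pickle.dump((s,w,f),open("w3.pkl","wb"))
print(s["tool_pos"],s["tool_rot"],s["contact_force"])
a=cv2.resize(f["image"][120:300,150:340],None,fx=2,fy=2);b=cv2.resize(w["image"],(420,360)) 
cv2.imwrite("pics/c3.png",cv2.hconcat([a,b])[:,:,::-1])
```

```text
[ 0.53965133 -0.05185786  0.01940484] [-2.76030883e-05  1.30458265e-01  9.91453801e-01  9.14773362e-06] [ 1.87289622 -0.12050605  2.43031931]
```

View pics/c3.png

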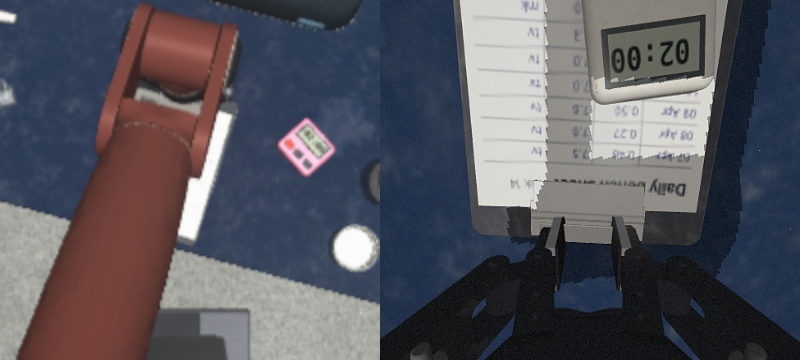

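The left panel shows the arm hiding the board, with the bystanders unmoved. The right panel shows the fingers seated on the clip's back, the board square to the tool, and the timer still riding.

```bash
cat >> h.py <<'E'
def backend(s,f,us=list(range(122,165,4))+list(range(348,385,4))):
    # dark board -> blue transition below the board, per column
    w=wcam(s,f);g=cv2.GaussianBlur(f["image"],(3,3),0).astype(float);b=g[...,2]-g[...,0];P=[]
    for u in us:
        r=np.arange(225,285);d=np.diff(b[r,u]);i=d.argmax();P.append((u,r[i]+.5))
    Q=np.array([ray(w,u,v,.003)[:2] for u,v in P],np.float32)
    l=cv2.fitLine(Q,cv2.DIST_HUBER,0,.001,.001).ravel();n=np.array([l[1],-l[0]]);n*=np.sign(n[0])
    return P,l[2:],n,((Q-l[2:])@n)
E
python3 - <<'E'
import pickle;from h import *
s,wf,f=pickle.load(open("w3.pkl","rb"))
P,p,n,e=backend(s,wf);print(P,(e*1000).round(1))
print("board ang",np.degrees(np.arctan2(n[1],n[0])),"tcp behind end",(s["tool_pos"][:2]-p)@n)
pe,ne,k,sd=edge2(pickle.load(open("f0.pkl","rb"))["top"])
print("front from edge",(s["tool_pos"][:2]-pe)@ne-.2075, "via end",(p-pe)@ne-.215)
w=wcam(s,wf)
c=[ray(w,x,y,.003) for x,y in((106,254),(394,259))];print(c,np.linalg.norm(c[0]-c[1]))
E
```

```text
[(122, np.float64(249.5)), (126, np.float64(250.5)), (130, np.float64(250.5)), (134, np.float64(250.5)), (138, np.float64(250.5)), (142, np.float64(250.5)), (146, np.float64(251.5)), (150, np.float64(251.5)), (154, np.float64(251.5)), (158, np.float64(251.5)), (162, np.float64(258.5)), (348, np.float64(260.5)), (352, np.float64(260.5)), (356, np.float64(260.5)), (360, np.float64(261.5)), (364, np.float64(261.5)), (368, np.float64(261.5)), (372, np.float64(261.5)), (376, np.float64(261.5)), (380, np.float64(260.5)), (384, np.float64(258.5))] [-0.3  0.2  0.1  0.  -0.1 -0.2  0.3  0.2  0.1 -0.1  4.2  0.  -0.1 -0.2
  0.3  0.2  0.1 -0.1 -0.2 -0.9 -2.3]
board ang -17.917051 tcp behind end -0.008025010310464592
front from edge 0.012296584501596097 via end 0.012202814
[array([ 0.52489043, -0.13335173,  0.003     ]), array([0.56965169, 0.02219334, 0.003     ])] 0.16185746489083117
```

>>> play_rows([
  [1,0,0,0,0,0],
  [2,0,0,0,0,0],
  [3,0,0,0,0,0],
  [3,0,0,0,0,0],
  [3,0,0,0,0,0],
])

```text
time: 9.23
tool_pos: [0.5281, -0.0488, 0.0194]
tool_rot: [0.0, 0.13, 0.991, -0.0]
contact_force: [1.5, -0.5, 3.4]
gripper_width: 0.353
grasp_force: 2.0
```

>>> play_rows([
  [3,0,0,0,0,0],
  [3,0,0,0,0,0],
  [3,0,0,0,0,0],
  [3,0,0,0,0,0],
  [3,0,0,0,0,0],
])

```text
time: 9.65
tool_pos: [0.5135, -0.0448, 0.0194]
tool_rot: [0.0, 0.13, 0.991, 0.0]
contact_force: [2.9, -0.1, 3.5]
gripper_width: 0.35
grasp_force: 2.1
```

>>> play_rows([
  [3,0,0,0,0,0],
  [3,0,0,0,0,0],
  [2,0,0,0,0,0],
  [1,0,0,0,0,0],
  [0,0,0,0,0,0],
])

```text
time: 10.07
tool_pos: [0.5048, -0.0425, 0.0193]
tool_rot: [-0.0, 0.13, 0.991, 0.0]
contact_force: [2.0, -0.6, 3.5]
gripper_width: 0.353
grasp_force: 2.0
```

```bash
cat > chk.py <<'E'
import pickle,sys;from h import *
from plant import manip,imaging
s=manip.state();wf=imaging.grab_frame("wrist");pickle.dump((s,wf),open(sys.argv[1]+".pkl","wb"))
P,p,n,e=backend(s,wf);print(s["tool_pos"],s["contact_force"],(e*1000).round(1))
print("tcp behind end",(s["tool_pos"][:2]-p)@n)
pe,ne,k,sd=edge2(pickle.load(open("f0.pkl","rb"))["top"])
d=np.degrees
print("board ang",d(np.arctan2(n[1],n[0])),"edge",d(np.arctan2(ne[1],ne[0])),"front: tcp",(s["tool_pos"][:2]-pe)@ne-.2075,"via end",(p-pe)@ne-.215)
E
python3 chk.py w4
```

```text
[ 0.50477436 -0.04252622  0.0193282 ] [ 1.96694751 -0.59028409  3.54151887] [-0.4  0.2  0.1  0.1  0.1  0.  -0.  -0.1 -0.1 -0.1  0.5  0.1  0.1  0.
 -0.  -0.  -0.1 -0.1 -0.1 -0.8 -1.5]
tcp behind end -0.008594611126080877
board ang -15.827943 edge -14.982236 front: tcp -0.02380719396580988 via end -0.023258403
```

>>> play_rows([
  [1,0,0,0,0,0],
  [2,0,0,0,0,0],
  [3,0,0,0,0,0],
  [3,0,0,0,0,0],
  [3,0,0,0,0,0],
])

```text
time: 10.53
tool_pos: [0.4932, -0.0394, 0.0193]
tool_rot: [0.0, 0.13, 0.991, -0.0]
contact_force: [3.4, -0.6, 3.5]
gripper_width: 0.35
grasp_force: 2.3
```

>>> play_rows([
  [3,0,0,0,0,0],
  [3,0,0,0,0,0],
  [3,0,0,0,0,0],
  [2,0,0,0,0,0],
  [2,0,0,0,0,0],
])

```text
time: 10.95
tool_pos: [0.4807, -0.0361, 0.0193]
tool_rot: [0.0, 0.13, 0.991, -0.0]
contact_force: [3.1, -1.2, 3.2]
gripper_width: 0.349
grasp_force: 2.4
```

>>> play_rows([
  [1,0,0,0,0,0],
  [0.5,0,0,0,0,0],
  [0,0,0,0,0,0],
])

```text
time: 11.2
tool_pos: [0.4793, -0.0357, 0.0193]
tool_rot: [-0.0, 0.13, 0.991, 0.0]
contact_force: [2.4, -0.7, 3.2]
gripper_width: 0.348
grasp_force: 2.3
```

```bash
python3 chk.py w5
```

```text
[ 0.47929626 -0.03567098  0.01928201] [ 2.43378463 -0.72982407  3.20461008] [-1.  -0.4  0.2  0.2  0.2  0.1  0.1  0.1  0.1  0.   0.   0.1  0.1  0.
  0.  -0.  -0.  -0.1 -0.1 -0.7 -1.4]
tcp behind end -0.00880737770190959
board ang -15.591591 edge -14.982236 front: tcp -0.0501913990788454 via end -0.048763722
```

>>> play_rows([
  [-1,0,-1,0,0,0],
  [-1,0,-1,0,0,0],
  [-2,0,-2,0,0,0],
  [-3,0,-5,0,0,0],
  [-3,0,-15,0,0,0],
])

```text
time: 11.67
tool_pos: [0.4866, -0.0378, 0.0409]
tool_rot: [-0.003, 0.13, 0.991, 0.0]
contact_force: [-1.1, -0.4, -1.0]
gripper_width: 0.353
grasp_force: 0.0
```

>>> play_rows([
  [0,0,-30,0,0,0],
  [0,0,-35,0,0,0],
  [0,0,-35,0,0,0],
  [0,0,-35,0,0,0],
  [0,0,-35,0,0,0],
])

```text
time: 12.08
tool_pos: [0.4884, -0.0381, 0.2148]
tool_rot: [-0.001, 0.13, 0.991, 0.0]
contact_force: [1.2, -0.2, 0.5]
gripper_width: 0.35
grasp_force: 0.0
```

>>> play_rows([
  [0,-38,0,0,0,0],
  [0,-38,0,0,0,0],
  [0,-38,0,0,0,0],
  [0,-38,0,0,0,0],
  [0,-38,0,0,0,0],
])

```text
time: 12.5
tool_pos: [0.439, -0.2231, 0.2134]
tool_rot: [-0.0, 0.13, 0.991, 0.0]
contact_force: [1.5, 0.7, -0.2]
gripper_width: 0.352
grasp_force: 0.0
```

>>> play_rows([
  [0,-38,0,0,0,0],
  [0,-38,0,0,0,0],
  [0,-38,0,0,0,0],
  [0,0,0,0,0,0],
  [0,0,0,0,0,0],
])

```text
time: 12.92
tool_pos: [0.4095, -0.3334, 0.213]
tool_rot: [-0.001, 0.132, 0.991, 0.001]
contact_force: [0.4, 0.4, -0.1]
gripper_width: 0.35
grasp_force: 0.0
```

Run:
```python
import pickle,cv2;from h import *
from plant import manip,imaging
f=imaging.grab_frame("top");pickle.dump(f,open("f6.pkl","wb"));print(manip.state()["time"],manip.state()["contact_force"])
im=cv2.resize(f["image"][120:300,110:370,::-1],None,fx=3,fy=3,interpolation=2);cv2.imwrite("pics/crop6.png",im)
```

```text
12.9667 [ 0.7735104   0.21242879 -0.21464485]
```

View pics/crop6.png

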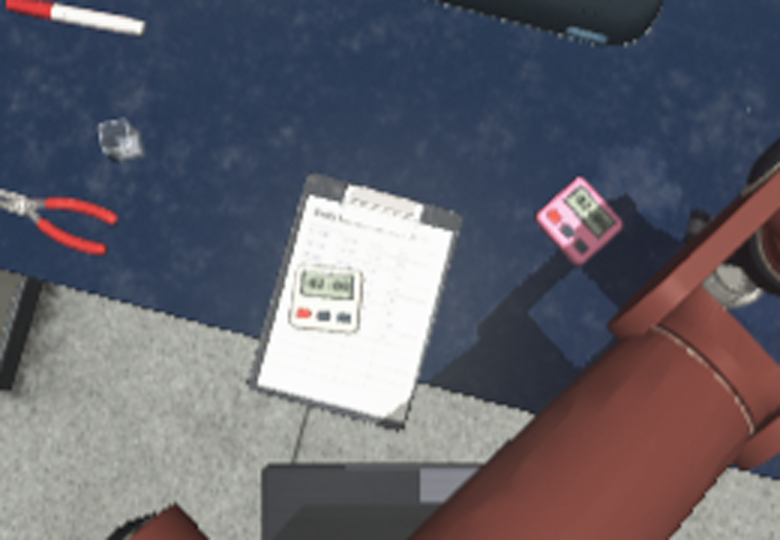

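The picture shows the board overhanging the edge, corners at crop (307,176), (462,213), (403,428) and (250,383), with the timer still on it and the bystanders unmoved. I'll check the numbers.

Run:
```python
import pickle;from h import *
f=pickle.load(open("f6.pkl","rb"));p,n,_,_=edge2(pickle.load(open("f0.pkl","rb"))["top"])
C=[ray(f,110+x/3-.33,120+y/3-.33,.003)[:2] for x,y in((250,383),(403,428),(462,213),(307,176))]
bx=C[2]+C[3]-C[0]-C[1];bx/=np.linalg.norm(bx)
_,r=board(f,(180,170,275,270));print("corner ang",np.degrees(np.arctan2(bx[1],bx[0])),"sheet",r[1],r[2]-90,"edge",np.degrees(np.arctan2(n[1],n[0])))
print("front",((C[0]+C[1])/2-p)@n,"back-.215",((C[2]+C[3])/2-p)@n-.215,"centre",(np.mean(C,0)-p)@n-.1075)
```

```text
corner ang -14.974800961132429 sheet (0.24676372110843658, 0.2665860950946808) -89.87949983030558 edge -14.982236
front -0.04342691520796527 back-.215 -0.051287627473235925 centre -0.047357271340600596
```

```bash
python3 -c "
from plant import manip
print(manip.job_done())"
```

```text
the job is handed in; nothing more can be done
None
```

The job is handed in: the clipless end measures about 4.7–5 cm past the front edge with the board within about 1° of square, the timer is still riding on it, and no bystander visible in the last picture had moved (the arm hid the bottle and cap); the judge's result was not shown.

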